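Seat the slide carrier on the scanner stage

ROBOT

A 6-joint arm with a two-finger parallel gripper is mounted at the origin on the work surface. World frame = base frame: x ahead of the robot, y to its left, z up, the work surface at z = 0. Lengths are in m, angles in rad, forces in N, time in s.
With the tool pointing down it reaches from about 0.35 to 0.875 m from the base axis. Payload 15.5 kg.
Tool frame: the origin (TCP) lies where the fingers leave the gripper's body, on its centre line; the fingertips stand 73 mm ahead of it and the grasp point (between the pads) lies 54 mm ahead of it; z points along the fingers, x is the direction in which the jaws open and shut, and the axes are right-handed (so a half turn about z gives the same grasp; the last joint's range is limited). The gripper opens to 85 mm and grips with 20 to 120 N. Pads are 22 mm wide; open, the fingers measure 114 mm over their backs; the gripper's body (76 mm by 85 mm) begins 54 mm behind the grasp point. The pads swing forward as they close: fully open they stand 13 mm farther back than shut.
Start: joints at [1.145, 0.494, 1.345, -0, 1.302, -0.096], TCP at [0.202, 0.591, 0.304] pointing down, gripper open.
Joint ranges: [-2.91, 2.91], [-0.82, 2.16], [0.22, 2.67], [-1.22, 4.37], [0.12, 2.79], [-3.08, 3.08]. Speed limits (rad/s): [1.89, 1.89, 2.57, 3.01, 3.01, 3.01].

INTERFACE

Orientations are given as a rotation vector (axis times angle).
In Python, from rig import bot gives the robot as it stands. The module is installed in compiled form; this text tells all that it offers.
- The arm moves only by the shell command python3 -m pendant 'ROWS' [FORCE]. ROWS is a JSON object of lists of equal length, an entry for each row: "claw": the gripper's target within -1 to 1 (fully open at 1, half-way at 0, shut at -1); "translation": the shift along the world's x, y, z in mm, a list of three; "delta_rot": the turn, a rotation vector about the world's x, y, z in degrees, a list of three. A call has exactly 8 rows; each row shifts and turns the commanded pose from where the row before left it; what a row does not reach is not made up. A row lasts 1/10 s, in which the tool goes at most 50 mm and 8.59 degrees, less where a joint would pass 70% of its speed; a pose out of reach is approached as far as the arm can. A call is refused whole if a number of a shift passes 50 or a number of a turn 8.59, either way. A call with a gripper value outside its range is refused whole. The fingers move at their own pace and stop on an object; FORCE is the grip in N (left out, the last holds). Time passes only in rows, so rows that do not move let the fingers close, or fill a call up. It gives the time, the measured TCP pose, the force and the opening at its end, in the units of the state.
- bot.get_state(): the state, without advancing time (a new reading comes with each control period).
- bot.camera(name): name is "scene" or "top" or "wrist"; returns a dict with "color" (480x640x3 uint8, blue, green, red), "range_z" (480x640 float32, m along the optical axis (not along the pixel's ray), 0 where there is no reading), "fov_y" (degrees; the focal length in pixels is half the picture's height over the tangent of half this angle, whatever the lens; pixels are square), "cx", "cy" (the principal point, pixels), "k1" (the pictures are not rectified: a ray, as slopes to the right and down, at radius r is drawn at 1 + k1 r^2 times it, then the intrinsics apply), "R" (3x3) and "t" (3): a world point X has camera coordinates R X + t. Camera axes: x right, y down, z forward; pixel columns grow to the right and rows downward; lengths in m; the calibration is good to about 2 mm. A picture is of the moment at which its call begins.
- bot.hand_in(): hands the job in, once; it reports no verdict.
Trained networks look in the newest picture that a camera, given by its name, has taken for a name from the list of things; names that differ only in an ending like _2 or _b are one class to them, and where a whole thing is asked for, a point or a joint stands for the part that bears it (a point fixed in the world has none). Each returns a list of dicts, best first, with "p" (0 to 1); they miss things now and then, are a little off and sometimes report something else, mostly with a low value. They report only what shows in the picture. A call takes as long as a camera call. They do not tell look-alikes from the thing itself.
- bot.recognise(name, camera): "location" ([x, y, z] in m, in world coordinates, good to about 4 mm: the middle of the surface that is visible of it).
- bot.spot_point(name, camera): "location" ([x, y, z] in m, in world coordinates, good to about 4 mm: a listed point, or the origin of a listed thing).
The state is a dict: "time": time; "q": joint angles; "dq": joint speeds; "tau": joint torques, N m; "ee_pos": TCP position; "tcp_rot": TCP orientation; "wrist_force": force on the tool from outside, world axes, zero at the start; "ft_torque": the same for the moment, N m; "width": finger opening in m.
Only numpy, scipy, OpenCV 4.12 (cv2) and the standard library are available. Lean on these libraries where they do the work, as an engineer would, in place of code of your own. Each camera call takes 0.05 s, during which the arm holds its last target.

TASK

The four-slide carrier plate has been laid askew on the slide scanner's stage, propped on the two locating pins. Nudge it sideways with your fingertips, without lifting it off the stage, until its two holes drop over the pins and it lies flat, fully home; only then push the clip's stud round with a fingertip so that the clip swings all the way in over the carrier's corner. Leave everything else on the stage and bench where it stands, and finish with the hand clear.

Things in the scene. Friction and masses are not known exactly. Their poses are not given: they have to be found in the camera images.
- scanner: Fixed slide scanner. Its dark stage platform (x -115 to +115 mm, y -220 to +160 mm, top 45 mm above the bench) is driven out of a white cabinet (x -160 to +200, y -600 to -240 mm, 220 mm tall). Origin: on the bench under the seat's centre, where the carrier belongs. z up, x away from the robot, y left, out of the cabinet; the whole may be turned up to 13 degrees about the vertical.
- seat (a point): Centre of the seat, on the platform's top surface. Same axes as the scanner. When the carrier is home its origin lies here and its axes are parallel to these.
- pin_left (a point): Tip of the left steel locating pin, at x -42, y +50 mm from the seat's centre. Both pins stand 6 mm above the platform: 8 mm diameter for the lower 3 mm, then a cone to a 3 mm wide flat tip.
- pin_right (a point): Tip of the right locating pin, the same as the left, at x -42, y -50 mm from the seat's centre.
- carrier: Loose aluminium plate, 110 (x) by 160 (y) by 8 mm, 0.3 kg, smooth below, four slides level in its top. Origin: centre of its underside; z up. Two through holes by its near (-x) long edge. Starts 19-32 mm too near the robot, up to 20 mm to either side, up to 8 degrees askew, propped on both pin tips with its far edge on the platform (near edge 10 mm up, slope 5 degrees). A few newtons slide it.
- hole_left (a point): Centre, on the underside, of the carrier's left hole: round, 10 mm diameter, at x -42, y +50 mm in the carrier. It goes over the left pin.
- hole_right (a point): Centre, on the underside, of the carrier's right hole: a slot 10 mm along the carrier's x and 14 mm along its y, at x -42, y -50 mm in the carrier. It goes over the right pin.
- clip (a joint): Angle (rad) of the flat steel swing clip about its upright pivot. 0: arm points to the seat's +y (left), clear of the seat; negative (to -0.8): swung outward, away from the robot; +1.57 (stop): fully in, pointing to the seat's -x, over the carrier's far left corner. It stays where it is left (0.02 N m friction). Starts between -0.7 and 0.15.
- clip_pivot (a point): The clip's pivot axis, at x +72, y +68 mm from the seat's centre, at the height of the arm's underside (10.5 mm above the platform, 2.5 mm over a seated carrier). The pivot's post is 12 mm across, its head 15 mm across with its top 17.5 mm above the platform.
- clip_stud (a point): Centre of the top of the clip's round upright push stud, 35 mm from the pivot along the arm. The arm is 11 mm wide, 44 mm long from the pivot, its top 14.5 mm above the platform; the stud is 8 mm across at its foot and 12 mm across its head (24.5 to 31.5 mm above the platform).
- oil_bottle: Loose bystander: small amber immersion-oil dropper bottle, 26 mm across, 66 mm tall, standing on the stage platform near the cabinet. Origin: centre of its underside.
- objective: Loose bystander: microscope objective lens, 29 mm across, 47 mm tall, standing on the bench off the stage's left end. Origin: centre of its underside.
- staining_jar: Loose bystander: square glass staining jar with round lid, 58 mm square, 100 mm tall, on the bench beyond the stage. Origin: centre of its underside.
- tip_box: Loose bystander: box of pipette tips, 122 x 82 mm, 56 mm tall, on the bench. Origin: centre of its underside.
- tissue_carton: Loose bystander: flat carton of lens tissue, 75 x 120 mm, 29 mm tall, on the bench. Origin: centre of its underside.
- slide_mailer: Loose bystander: plastic slide mailer, 34 x 88 mm, 19 mm tall, lying on the bench beyond the stage. Origin: centre of its underside.
- tube_rack: Loose bystander: rack of small tubes, 70 x 130 mm, 46 mm tall, on the bench. Origin: centre of its underside.
There are look-alikes about, which are no part of the job. Of the things like the carrier, leave any that is orange or turquoise; of the rest the larger one is meant.

How it is judged:
On the way, in this order (a step that is already met when the one before it is completed fails the run):
1. the carrier lies flat and home over both pins, the clip not yet over it (x of carrier in the frame of seat between -0.003 and 0.003 m and y of carrier in the frame of seat between -0.003 and 0.003 m and z of carrier in the frame of seat below 0.0015 m and angle between the z axis of carrier and the z axis of seat, either way round below 0.02 rad and angle between the x axis of carrier and the x axis of seat, either way round below 0.04 rad and value of joint clip below 0.6 rad), for 0.2 s.
2. the clip is swung in over the seated carrier (x of carrier in the frame of seat between -0.003 and 0.003 m and y of carrier in the frame of seat between -0.003 and 0.003 m and z of carrier in the frame of seat below 0.0015 m and angle between the z axis of carrier and the z axis of seat, either way round below 0.02 rad and angle between the x axis of carrier and the x axis of seat, either way round below 0.04 rad and value of joint clip above 1.3 rad), for 0.2 s.
At the end, for the whole second after the job is handed in: The carrier lies at rest flat on the platform (within 1.5 mm in height and 0.02 rad), both holes over their pins (within 3 mm and 0.04 rad of the seat), and the clip is swung in over it, joint above 1.3 rad of 1.57 (all of step 2 and linear speed of carrier below 0.01 m/s); the robot touches nothing.
It fails at once if the carrier is lifted or tipped up instead of slid (centre over 18 mm above the platform, or tilted over 0.22 rad) (z of carrier in the frame of seat above 0.018 m or angle between carrier's own z axis and vertical above 0.22 rad).
It fails at once if another thing on the stage or bench is moved more than 20 mm or tipped over (distance of any of oil_bottle, objective, staining_jar, tip_box, tissue_carton, slide_mailer, tube_rack from where it was at the start of the episode above 0.02 m or angle between any of oil_bottle, objective, staining_jar, tip_box, tissue_carton, slide_mailer, tube_rack's own z axis and vertical above 0.35 rad).
It also fails if it takes over 67 s, if anything falls off the work surface, if the arm or the gripper's body presses on something with over 40 N, if the wrist force passes 120 N, or if a joint passes its speed limit or range.

## Working session

There is one attempt and no reset: what is moved stays moved. The work goes in short steps, Python scripts to look and compute and a shell command to move; the robot and the scene stay as the last step left them, time stands still between calls to the robot, and variables do not carry over. Pictures are saved under pics/ and viewed, and the job is handed in when it is done.

```bash
mkdir -p pics; cat > h.py <<'E'
import numpy as np, cv2
from rig import bot
def snap(n,f):
    c=bot.camera(n); cv2.imwrite('pics/'+f,c['color']); np.savez('pics/'+f+'.npz',**{k:np.asarray(v) for k,v in c.items()}); return c
def foc(c): return 240/np.tan(np.radians(float(c['fov_y']))/2)
def unproj(c,u,v,z=None):
    f=foc(c); K=np.array([[f,0,float(c['cx'])],[0,f,float(c['cy'])],[0,0,1]])
    p=cv2.undistortPoints(np.array([[[u,v]]],float),K,np.array([float(c['k1']),0,0,0]))[0,0]
    d=np.array([p[0],p[1],1.]); R=np.array(c['R']);t=np.array(c['t'])
    if z is None:
        return R.T@(d*c['range_z'][int(round(v)),int(round(u))]-t)
    o=-R.T@t; w=R.T@d
    return o+w*(z-o[2])/w[2]
def proj(c,X):
    f=foc(c);Xc=np.array(c['R'])@np.array(X)+np.array(c['t']); a=Xc[:2]/Xc[2]; a=a*(1+float(c['k1'])*(a@a))
    return a*f+[float(c['cx']),float(c['cy'])]
E
python3 - <<'E'
from h import *
s=bot.get_state();print(s['time'],s['ee_pos'],s['tcp_rot'],s['width'])
for n in ['scene','top','wrist']:
    c=snap(n,n+'0.png'); print(n,c['fov_y'],c['k1'],-np.array(c['R']).T@c['t'])
for n in ['top','scene']:
  for k in ['carrier','seat','pin_left','pin_right','hole_left','hole_right','clip_pivot','clip_stud','oil_bottle','objective']:
    print(n,k,[(round(d['p'],2),np.round(d['location'],4).tolist()) for d in bot.spot_point(k,n)][:4])
print(bot.get_state()['time'])
E
```

```text
0.0 [0.20228611 0.59106389 0.30327876] [ 2.55545823e+00  1.82629887e+00 -1.73985752e-03] 0.08541546115725106
scene 50.19741301969507 -0.10165358746904939 [1.34097915 0.01359265 0.799679  ]
top 53.08124484699518 -0.07391743570618214 [0.33257778 0.09061834 1.03605975]
wrist 69.2626999507917 -0.025721241257002665 [0.13462362 0.61456551 0.37369946]
top carrier [(0.91, [0.2665, 0.4367, 0.002]), (0.66, [0.5387, 0.0454, 0.0503]), (0.59, [0.3159, 0.1398, -0.0009]), (0.49, [0.4999, 0.0982, 0.0534])]
top seat [(0.23, [0.6426, 0.3811, -0.0002])]
top pin_left []
top pin_right [(0.85, [0.5126, 0.0005, 0.0503]), (0.74, [0.5388, 0.0482, 0.049])]
top hole_left [(0.88, [0.2513, 0.3731, -0.001]), (0.87, [0.3541, 0.1574, 0.0017]), (0.87, [0.2658, -0.2207, 0.0002]), (0.76, [0.5004, 0.0989, 0.0525])]
top hole_right [(0.77, [0.2096, -0.2648, 0.0029]), (0.71, [0.2934, 0.1839, -0.0019]), (0.58, [0.3221, 0.4417, -0.0041]), (0.56, [0.4997, -0.0038, 0.0517])]
top clip_pivot [(0.71, [0.6368, 0.1074, 0.0564]), (0.33, [0.7083, -0.0993, 0.0028])]
top clip_stud [(0.56, [0.6618, 0.1298, 0.0779])]
top oil_bottle [(0.
[... 224 characters left out ...]
0.0441, 0.0444]), (0.36, [0.4977, 0.0987, 0.0515]), (0.24, [0.7913, 0.2267, -0.0013])]
scene pin_left [(0.84, [0.5238, 0.1, 0.0529]), (0.7, [0.4981, 0.0014, 0.054])]
scene pin_right [(0.74, [0.5198, 0.0012, 0.0515])]
scene hole_left [(0.87, [0.253, 0.3763, 0.0014]), (0.69, [0.4998, 0.0953, 0.0497])]
scene hole_right [(0.96, [0.2905, 0.1818, 0.0049]), (0.89, [0.4998, 0.0016, 0.053]), (0.85, [0.3212, 0.4406, -0.0011])]
scene clip_pivot [(0.95, [0.6359, 0.1066, 0.0504]), (0.55, [0.6364, 0.3832, -0.0023])]
scene clip_stud [(0.51, [0.658, 0.1319, 0.078])]
scene oil_bottle [(0.68, [0.7085, -0.096, 0.0029]), (0.54, [0.6384, -0.1276, 0.0376])]
scene objective [(0.62, [0.5764, 0.2676, -0.0011])]
1.15
```

View pics/top0.png

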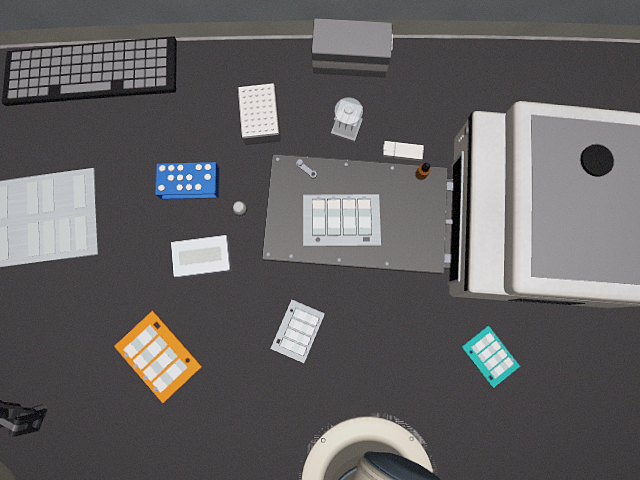

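View pics/scene0.png

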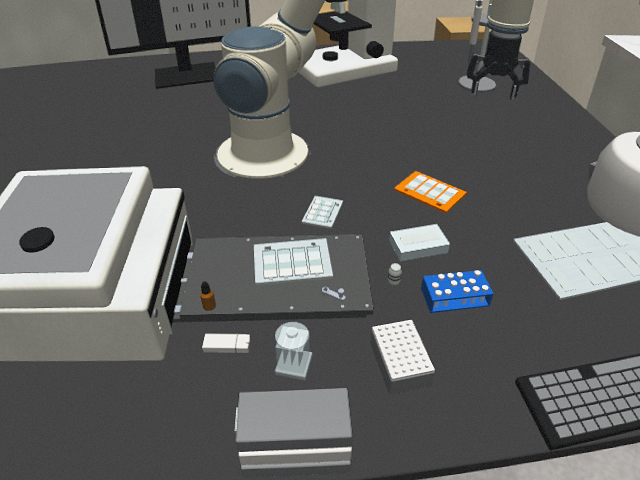

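The top view shows the light carrier, the one that's meant, on the stage at about (342,220). The clip is at (300-313,163-174), with its stud swung outward. The oil bottle is at (423,172) by the cabinet. I'll bring the wrist camera over the stage.

```bash
python3 -m pendant '{"claw":[1,1,1,1,1,1,1,1],"translation":[[25,-34,0],[25,-34,0],[25,-34,0],[25,-34,0],[25,-34,0],[25,-34,0],[25,-34,0],[25,-34,0]],"delta_rot":[[0,0,1],[0,0,1],[0,0,1],[0,0,1],[0,0,1],[0,0,1],[0,0,1],[0,0,1]]}'
python3 -m pendant '{"claw":[1,1,1,1,1,1,1,1],"translation":[[20,-34,0],[20,-34,0],[20,-34,0],[20,-34,0],[20,-34,0],[20,-34,0],[20,-34,0],[0,0,0]],"delta_rot":[[0,0,1],[0,0,1],[0,0,1],[0,0,1],[0,0,1],[0,0,1],[0,0,1],[0,0,0]]}'
python3 - <<'E'
from h import *
s=bot.get_state();print(s['time'],s['ee_pos'],s['tcp_rot'],s['wrist_force'])
c=snap('wrist','w1.png')
for k in ['carrier','seat','pin_left','pin_right','hole_left','hole_right','clip_pivot','clip_stud','oil_bottle','objective']:
    print(k,[(round(d['p'],2),np.round(d['location'],4).tolist()) for d in bot.spot_point(k,'wrist')][:4])
E
```

```text
time: 1.95
ee_pos: [0.4032, 0.3179, 0.3041]
tcp_rot: [2.421, 2.001, 0.001]
wrist_force: [0.4, 0.2, 0.3]
width: 0.0853
time: 2.75
ee_pos: [0.5446, 0.0777, 0.3039]
tcp_rot: [2.297, 2.14, 0.001]
wrist_force: [0.5, 1.5, 0.7]
width: 0.0852
2.75 [0.5445712  0.07774578 0.3039133 ] [2.29742561e+00 2.14037871e+00 6.72488368e-04] [0.47871369 1.49757118 0.69000848]
carrier [(0.91, [0.5394, 0.0489, 0.053])]
seat []
pin_left []
pin_right []
hole_left [(0.96, [0.4998, 0.0955, 0.0521]), (0.65, [0.3553, 0.1573, -0.0038]), (0.37, [0.6626, 0.1358, 0.0791])]
hole_right [(0.75, [0.5011, -0.0021, 0.0526])]
clip_pivot [(0.56, [0.638, 0.106, 0.0548])]
clip_stud [(0.76, [0.6627, 0.1384, 0.0777])]
oil_bottle [(0.72, [0.6424, -0.1206, 0.0415])]
objective [(0.89, [0.5731, 0.2651, 0.001])]
```

View pics/w1.png

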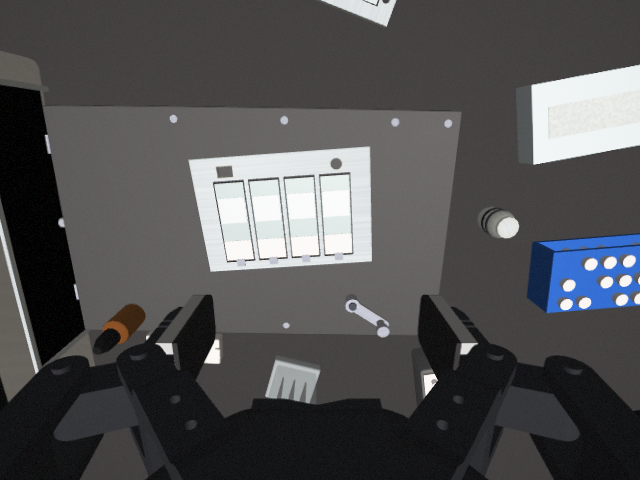

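```bash
cat >> h.py <<'E'
def edge(c,p,q,zp,zq,w=7,n=60):
    """pixel endpoints p,q; returns world pts on edge + rms; z interpolated"""
    g=cv2.GaussianBlur(cv2.cvtColor(np.array(c['color']),cv2.COLOR_BGR2GRAY),(0,0),1).astype(np.float32)
    p=np.array(p,float);q=np.array(q,float);d=q-p;L=np.hypot(*d);nn=np.array([-d[1],d[0]])/L
    o=np.arange(-w,w+.01,.25);ts=np.linspace(.06,.94,n)
    P=p+ts[:,None]*d
    G=P[:,None]+o[None,:,None]*nn
    prof=cv2.remap(g,G[...,0].astype(np.float32),G[...,1].astype(np.float32),1)
    gr=np.gradient(prof,axis=1); k=np.argmax(np.abs(gr),1); off=o[k]
    good=np.ones(n,bool)
    for _ in range(6):
        f=np.polyfit(ts[good],off[good],1); r=off-np.polyval(f,ts); good=np.abs(r)<max(.5,1.5*np.median(np.abs(r[good])))
    pts=[]
    for t in (.1,.9):
        u=p+t*d+np.polyval(f,t)*nn; pts.append(unproj(c,u[0],u[1],zp+t*(zq-zp)))
    return np.array(pts),good.sum(),np.std(r[good])
def line(pts):
    a,b=pts[0][:2],pts[1][:2];d=(b-a)/np.linalg.norm(b-a);n=np.array([-d[1],d[0]]);return n,n@a,np.degrees(np.arctan2(d[1],d[0]))
def isect(l1,l2): return np.linalg.solve(np.array([l1[0],l2[0]]),[l1[1],l2[1]])
E
python3 - <<'E'
from h import *
c=dict(np.load('pics/w1.png.npz'))
E={}
for k,a in dict(near=((461,112),(100,106),.045,.045),left=((461,112),(441,310),.045,.045),far=((390,335),(225,333),.045,.045),
  cn=((189,160),(370,147),.063,.063),cl=((370,147),(371,262),.063,.053),cf=((371,262),(211,271),.053,.053),cr=((211,271),(189,160),.053,.063)).items():
    pts,g,s=edge(c,*a);E[k]=line(pts);print(k,np.round(pts,4).tolist(),g,round(s,2),round(E[k][2],2))
print('corner NL',isect(E['near'],E['left']),'FL',isect(E['far'],E['left']))
for k in [('cn','cl'),('cl','cf'),('cf','cr'),('cr','cn')]: print(k,isect(E[k[0]],E[k[1]]))
print(unproj(c,336,163,.063),unproj(c,224.5,172,.063))
for u,v in [(351,305),(383,330),(448,124),(173,119),(284,120),(395,122)]: print(u,v,unproj(c,u,v,.045),unproj(c,u,v,.0625),unproj(c,u,v,.0765))
img=cv2.resize(c['color'][90:345,40:470],None,fx=1.8,fy=1.8,interpolation=cv2.INTER_CUBIC);cv2.imwrite('pics/w1z.png',img)
E
```

```text
near [[0.4591, 0.1815, 0.045], [0.4367, -0.0767, 0.045]] 45 0.27 -94.96
left [[0.4796, 0.2127, 0.045], [0.6363, 0.1989, 0.045]] 53 0.26 -5.03
far [[0.6843, 0.1299, 0.045], [0.6718, -0.012, 0.045]] 53 0.26 -95.06
cn [[0.4859, -0.0142, 0.063], [0.486, 0.1129, 0.063]] 58 0.21 89.99
cl [[0.4968, 0.1284, 0.062], [0.5851, 0.1289, 0.054]] 57 0.25 0.33
cf [[0.5962, 0.1124, 0.053], [0.596, -0.0148, 0.053]] 56 0.23 -90.11
cr [[0.5838, -0.0316, 0.054], [0.4965, -0.0313, 0.062]] 51 0.17 179.75
corner NL [0.46196347 0.21426946] FL [0.6900408  0.19417984]
('cn', 'cl') [0.48596448 0.12828977]
('cl', 'cf') [0.5962601  0.12892851]
('cf', 'cr') [ 0.59595007 -0.03169681]
('cr', 'cn') [ 0.48594649 -0.03121392]
[0.49851762 0.09848011 0.063     ] [ 0.49927613 -0.00060584  0.063     ]
351 305 [0.64716125 0.10711155 0.045     ] [0.63790513 0.10583041 0.0625    ] [0.63050023 0.1048055  0.0765    ]
383 330 [0.67946766 0.14024188 0.045     ] [0.66849377 0.13719916 0.0625    ] [0.65971466 0.13476499 0.0765    ]
448 124 [0.47216644 0.20265673 0.045     ] [0.47221499 0.19629534 0.0625    ] [0.47225382 0.19120624 0.0765    ]
173 119 [ 0.45022077 -0.04536953  0.045     ] [ 0.4514362  -0.03854308  0.0625    ] [ 0.45240853 -0.03308193  0.0765    ]
284 120 [0.45859323 0.05474401 0.045     ] [0.45936348 0.05624731 0.0625    ] [0.45997968 0.05744995 0.0765    ]
395 122 [0.46727052 0.1545766  0.045     ] [0.46757938 0.15077169 0.0625    ] [0.46782648 0.14772777 0.0765    ]
```

View pics/w1z.png

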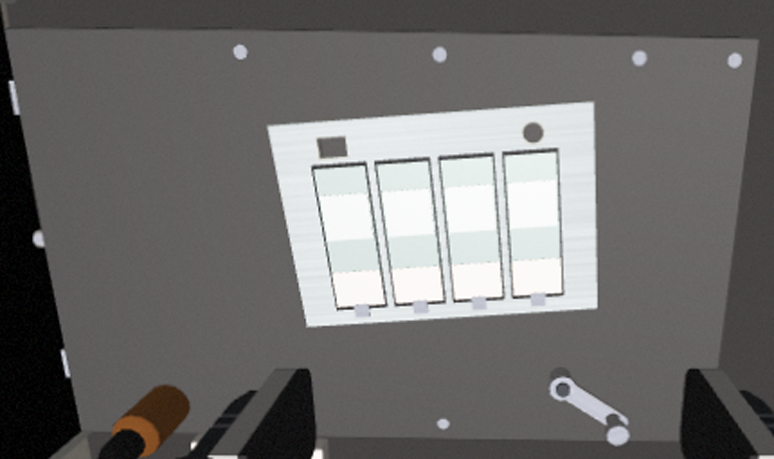

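```bash
python3 - <<'E'
from h import *
c=dict(np.load('pics/w1.png.npz'))
s=bot.get_state(); T=np.array(s['ee_pos']); 
from scipy.spatial.transform import Rotation as Ro
Rt=Ro.from_rotvec(s['tcp_rot']).as_matrix()
f=foc(c);K=np.array([[f,0,float(c['cx'])],[0,f,float(c['cy'])],[0,0,1]])
vv,uu=np.mgrid[280:480:2,0:640:2]
pt=np.stack([uu.ravel(),vv.ravel()],1).astype(float)[:,None]
p=cv2.undistortPoints(pt,K,np.array([float(c['k1']),0,0,0]))[:,0]
z=c['range_z'][vv.ravel(),uu.ravel()]
ok=z>0
X=(np.c_[p,np.ones(len(p))]*z[:,None])[ok]
W=(X-c['t'])@c['R']
t=(W-T)@Rt
m=(t[:,2]<.11)&(np.abs(t[:,0])<.07)&(np.abs(t[:,1])<.03)
t=t[m]
for lo in np.arange(.0,.1,.005):
    q=t[(t[:,2]>=lo)&(t[:,2]<lo+.005)]
    if len(q):
        for sg in (-1,1):
            r=q[np.sign(q[:,0])==sg]
            if len(r): print(round(lo,3),sg,len(r),np.round(r.min(0)[:2],3),np.round(r.max(0)[:2],3))
E
```

```text
0.0 -1 654 [-0.07  -0.015] [-0.012  0.016]
0.0 1 833 [ 0.004 -0.015] [0.07  0.015]
0.005 -1 770 [-0.07  -0.012] [-0.041  0.015]
0.005 1 862 [ 0.034 -0.011] [0.07  0.015]
0.01 -1 268 [-0.07  -0.012] [-0.043  0.015]
0.01 1 301 [ 0.036 -0.011] [0.07  0.015]
0.015 -1 81 [-0.07  -0.011] [-0.047 -0.004]
0.015 1 82 [ 0.041 -0.011] [ 0.062 -0.003]
0.02 -1 138 [-0.053 -0.009] [-0.045  0.002]
0.02 1 140 [ 0.039 -0.009] [0.048 0.003]
0.025 -1 119 [-0.06  -0.009] [-0.046  0.008]
0.025 1 111 [ 0.039 -0.009] [0.053 0.009]
0.03 -1 136 [-0.06  -0.009] [-0.046  0.013]
0.03 1 149 [ 0.039 -0.009] [0.053 0.014]
0.035 -1 121 [-0.06  -0.009] [-0.046  0.013]
0.035 1 124 [ 0.038 -0.009] [0.052 0.014]
0.04 -1 115 [-0.059 -0.009] [-0.046  0.014]
0.04 1 112 [ 0.038 -0.009] [0.053 0.014]
0.045 -1 101 [-0.059 -0.009] [-0.046  0.014]
0.045 1 101 [ 0.039 -0.009] [0.053 0.013]
0.05 -1 79 [-0.058 -0.009] [-0.046  0.014]
0.05 1 81 [ 0.038 -0.008] [0.051 0.014]
0.055 -1 37 [-0.047 -0.007] [-0.046  0.014]
0.055 1 38 [ 0.038 -0.006] [0.039 0.013]
```

```bash
python3 -m pendant '{"claw":[1,1,1,1,1,1,1,1],"translation":[[-33,-8,0],[-33,-8,0],[-31,-7,0],[0,0,-35],[0,0,-40],[0,0,-40],[0,0,-40],[0,0,-30]],"delta_rot":[[0,0,-1],[0,0,0],[0,0,0],[0,0,0],[0,0,0],[0,0,0],[0,0,0],[0,0,0]]}'
python3 - <<'E'
from h import *
c=snap('wrist','w2.png');c=snap('scene','s2.png')
s=bot.get_state();print(s['time'],s['ee_pos'],s['tcp_rot'],s['wrist_force'])
cv2.imwrite('pics/s2z.png',cv2.resize(c['color'][200:340,180:400],None,fx=3.5,fy=3.5,interpolation=cv2.INTER_CUBIC))
E
```

```text
time: 4.1
ee_pos: [0.445, 0.0584, 0.1171]
tcp_rot: [-2.314, -2.124, 0.001]
wrist_force: [0.6, -0.0, -0.3]
width: 0.0856
4.2 [0.44398821 0.05841781 0.1163043 ] [-2.31147971 -2.12225667  0.00613812] [ 0.28518056 -0.30391675  0.40380924]
```

View pics/w2.png

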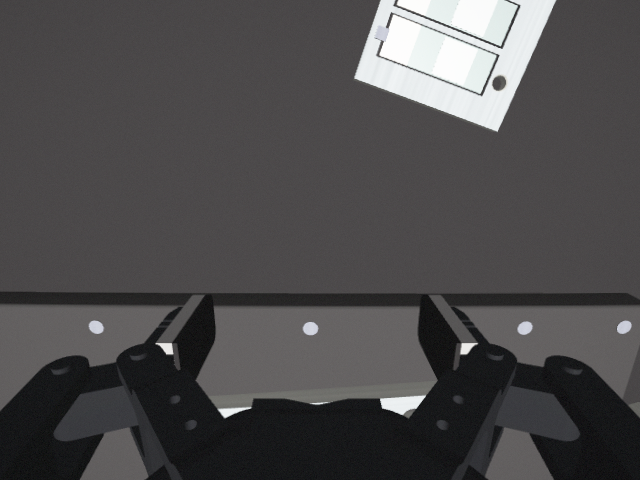

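View pics/s2z.png

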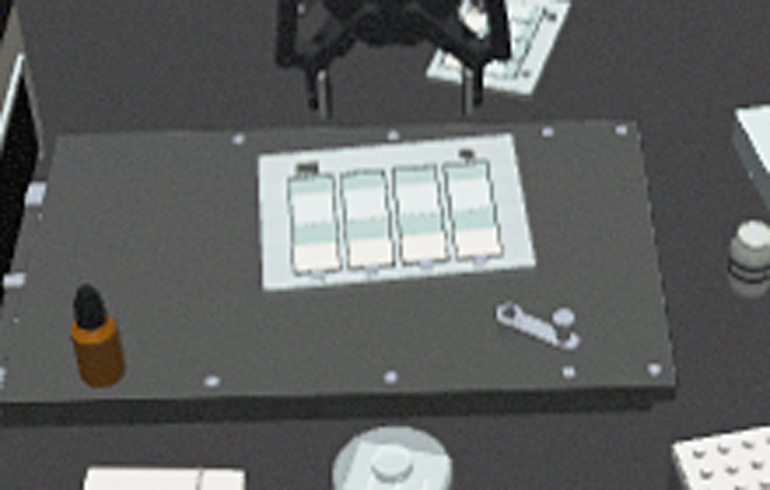

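```bash
python3 -m pendant '{"claw":[1,1,1,1,1,1,1,1],"translation":[[0,0,-7],[8,-1.4,0],[8,-1.4,0],[6,-1.1,0],[6,-1.1,0],[5,-0.8,0],[5.4,-0.8,0],[0,0,0]],"delta_rot":[[0,0,0],[0,0,0],[0,0,0],[0,0,0],[0,0,0],[0,0,0],[0,0,0],[0,0,0]]}'
cat > look.py <<'E'
import sys
from h import *
tag=sys.argv[1]
s=bot.get_state();print(s['time'],s['ee_pos'],s['tcp_rot'],s['wrist_force'])
c=snap('scene','s'+tag+'.png');cv2.imwrite('pics/s%sz.png'%tag,cv2.resize(c['color'][200:340,180:400],None,fx=3.5,fy=3.5,interpolation=cv2.INTER_CUBIC))
c=snap('top','t'+tag+'.png');cv2.imwrite('pics/t%sz.png'%tag,cv2.resize(c['color'][140:280,260:450],None,fx=4,fy=4,interpolation=cv2.INTER_CUBIC))
E
python3 look.py 3
```

```text
time: 5.0
ee_pos: [0.4847, 0.0516, 0.112]
tcp_rot: [2.314, 2.124, 0.001]
wrist_force: [-0.4, 0.8, -0.2]
width: 0.0852
5.0 [0.48470296 0.05161714 0.11195448] [2.31386715e+00 2.12396011e+00 1.05853041e-03] [-0.41514059  0.77231373 -0.20987568]
```

View pics/s3z.png

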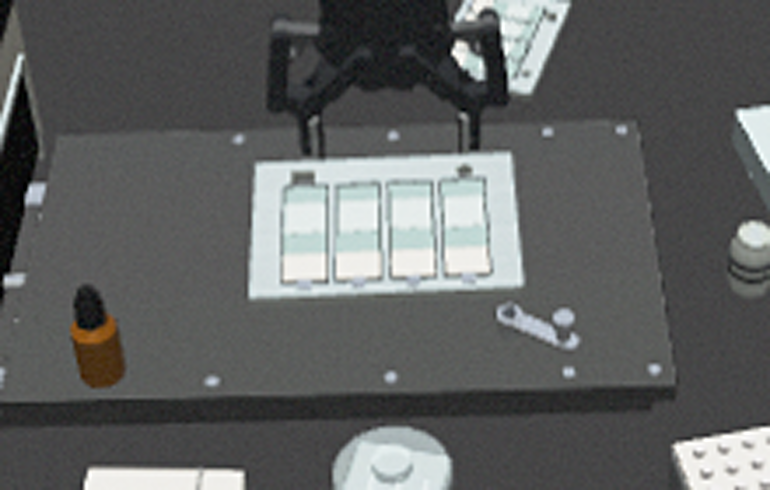

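View pics/t3z.png

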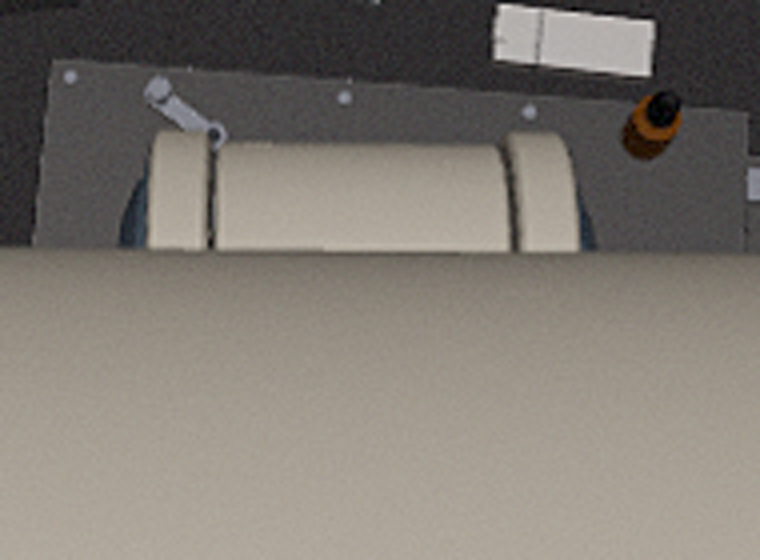

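```bash
cat >> h.py <<'E'
def meas_scene(c,zc,th=-5.0,nearz=.063,farz=.045,plat=None,verbose=1):
    """zc: carrier corners in zoom pix NR,NL,FL,FR"""
    f=lambda p:(180+(p[0]+.5)/3.5-.5,200+(p[1]+.5)/3.5-.5)
    NR,NL,FL,FR=[f(p) for p in zc]
    pl=[f(p) for p in [(60,133),(637,122),(673,386)]]
    E={}
    for k,a in dict(near=(pl[0],pl[1],.045,.045),left=(pl[1],pl[2],.045,.045),
      cn=(NR,NL,nearz,nearz),cl=(NL,FL,nearz,farz+.0),cf=(FL,FR,farz,farz),cr=(FR,NR,farz,nearz)).items():
        pts,g,s=edge(c,*a,w=3,n=60);E[k]=line(pts)
        if verbose: print(k,np.round(pts,4).tolist(),g,round(float(s),2),round(float(E[k][2]),2))
    print('platNL',isect(E['near'],E['left']))
    co=[isect(E[a],E[b]) for a,b in [('cr','cn'),('cn','cl'),('cl','cf'),('cf','cr')]]
    print('corners',np.round(co,4).tolist())
    return E,np.array(co)
E
python3 - <<'E'
from h import *
c=dict(np.load('pics/s2.png.npz')); meas_scene(c,[(258,156),(514,135),(535,267),(264,291)])
c=dict(np.load('pics/s3.png.npz')); meas_scene(c,[(256,162),(513,153),(523,286),(250,300)])
for k in ['hole_left','hole_right','carrier']:
    print(k,[(round(d['p'],2),np.round(d['location'],4).tolist()) for d in bot.spot_point(k,'scene')][:4])
E
```

```text
near [[0.4316, -0.1245, 0.045], [0.462, 0.1752, 0.045]] 24 0.26 84.22
left [[0.49, 0.211, 0.045], [0.6714, 0.1952, 0.045]] 53 0.21 -5.0
cn [[0.4865, -0.0166, 0.063], [0.486, 0.1126, 0.063]] 50 0.21 90.2
cl [[0.4985, 0.1274, 0.0612], [0.5789, 0.1288, 0.0468]] 57 0.22 0.96
cf [[0.5876, 0.112, 0.045], [0.588, -0.017, 0.045]] 55 0.22 -89.82
cr [[0.579, -0.0334, 0.0468], [0.4983, -0.033, 0.0612]] 58 0.24 179.73
platNL [0.46582407 0.2131491 ]
corners [[0.4865, -0.0329], [0.486, 0.1272], [0.5876, 0.1289], [0.5881, -0.0334]]
near [[0.4312, -0.1245, 0.045], [0.4575, 0.1758, 0.045]] 34 0.25 85.0
left [[0.49, 0.2108, 0.045], [0.6714, 0.1954, 0.045]] 52 0.22 -4.85
cn [[0.4943, -0.018, 0.063], [0.5022, 0.11, 0.063]] 53 0.24 86.46
cl [[0.5152, 0.1244, 0.0612], [0.594, 0.1197, 0.0468]] 54 0.23 -3.41
cf [[0.6027, 0.1029, 0.045], [0.5951, -0.0253, 0.045]] 55 0.24 -93.37
cr [[0.5851, -0.0422, 0.0468], [0.5039, -0.0353, 0.0612]] 52 0.24 175.12
platNL [0.46074223 0.21327765]
corners [[0.4932, -0.0344], [0.5031, 0.1251], [0.6036, 0.1191], [0.5941, -0.043]]
hole_left [(0.68, [0.3544, 0.1534, 0.0003]), (0.59, [0.5146, 0.0997, 0.0507]), (0.59, [0.2538, 0.3748, -0.0002])]
hole_right [(0.92, [0.291, 0.1793, -0.0003]), (0.87, [0.3214, 0.4426, -0.0015]), (0.64, [0.5055, -0.0042, 0.049])]
carrier [(0.93, [0.2567, 0.4364, 0.0004]), (0.81, [0.5501, 0.0411, 0.0454]), (0.6, [0.314, 0.1449, 0.0015])]
```

```bash
python3 -m pendant '{"claw":[1,-1,-1,-1,-1,-1,-1,-1],"translation":[[-10,1,0],[0,0,40],[17,-31.5,3],[17,-31.5,3],[17,-31.5,3],[16,-31.5,3],[0,0,-25],[0,0,-12]],"delta_rot":[[0,0,0],[0,0,0],[0,0,0],[0,0,0],[0,0,0],[0,0,0],[0,0,0],[0,0,0]]}'
python3 look.py 4; python3 - <<'E'
from h import *
c=snap('wrist','w4.png')
E
```

```text
time: 6.05
ee_pos: [0.5398, -0.0737, 0.1256]
tcp_rot: [-2.315, -2.122, 0.001]
wrist_force: [1.0, -0.3, -0.7]
width: -0.0
6.05 [ 0.53978313 -0.07369981  0.12557848] [-2.31494348e+00 -2.12211320e+00  1.16829293e-03] [ 0.98852166 -0.2839774  -0.65902674]
```

View pics/s4z.png

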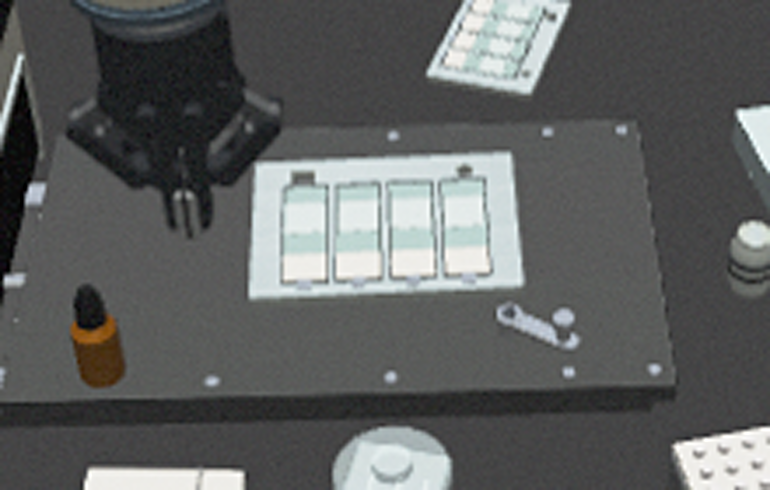

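View pics/w4.png

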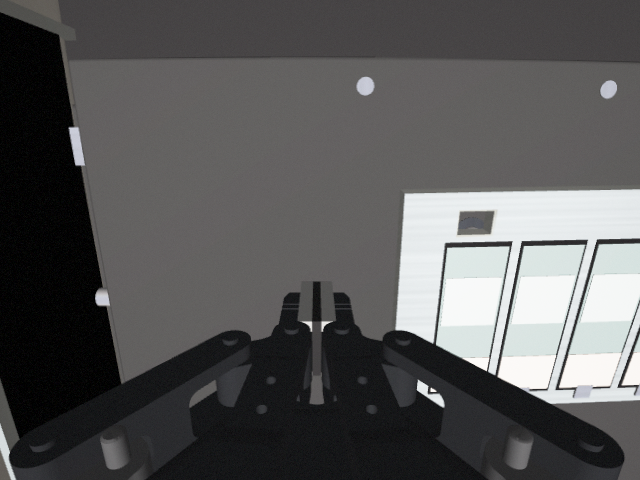

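```bash
cat >> h.py <<'E'
O=np.array([.5621,.0448]);ex=np.array([np.cos(np.radians(-5)),np.sin(np.radians(-5))]);ey=np.array([-ex[1],ex[0]])
def seat(p): d=np.asarray(p)[:2]-O; return np.array([d@ex,d@ey])
def world(x,y): return O+x*ex+y*ey
E
python3 - <<'E'
from h import *
c=dict(np.load('pics/s4.png.npz')); E,co=meas_scene(c,[(256,162),(513,153),(523,284),(250,297)],farz=.053)
print('scene ctr seat mm',seat(co.mean(0))*1e3, [np.round(seat(p)*1e3,1) for p in co])
c=dict(np.load('pics/w4.png.npz'));L={}
for k,a in dict(near=((366,58),(90,57),.045,.045),cn=((405,191),(638,188),.063,.063),cr=((405,191),(397,340),.063,.0555)).items():
    pts,g,s=edge(c,*a);L[k]=line(pts);print(k,[np.round(seat(p)*1e3,1).tolist() for p in pts],g,round(float(s),2),L[k][2]+5)
print('NR',seat(isect(L['cn'],L['cr']))*1e3,'slot',[np.round(seat(unproj(c,u,v,.062))*1e3,1) for u,v in [(458,211),(495,210),(492,234),(458,235)]])
cv2.imwrite('pics/w4z.png',cv2.resize(c['color'][190:260,390:520],None,fx=6,fy=6,interpolation=cv2.INTER_CUBIC))
E
```

```text
near [[0.4307, -0.1245, 0.045], [0.4574, 0.1759, 0.045]] 24 0.25 84.91
left [[0.49, 0.2108, 0.045], [0.6714, 0.1952, 0.045]] 54 0.24 -4.91
cn [[0.494, -0.0179, 0.063], [0.5024, 0.11, 0.063]] 57 0.24 86.27
cl [[0.5159, 0.1241, 0.062], [0.5996, 0.1189, 0.054]] 58 0.23 -3.57
cf [[0.6108, 0.102, 0.053], [0.6029, -0.0248, 0.053]] 59 0.23 -93.57
cr [[0.5901, -0.0416, 0.054], [0.5045, -0.0352, 0.062]] 52 0.22 175.71
platNL [0.46075755 0.21328288]
corners [[0.4929, -0.0343], [0.5033, 0.1249], [0.6118, 0.1181], [0.6018, -0.0425]]
scene ctr seat mm [-9.32085344 -4.07401648] [array([-62. , -84.9]), array([-65.5,  74.7]), array([43.1, 77.4]), array([ 47.1, -83.5])]
near [[-114.4, -110.1], [-114.3, -198.1]] 51 0.24 -89.90591127219386
cn [[-63.6, -75.6], [-65.2, -2.1]] 53 0.25 91.31273683189252
cr [[-58.1, -84.7], [-2.2, -82.8]] 54 0.24 1.9593758064368445
NR [-63.33881803 -84.89915006] slot [array([-56.1, -62.8]), array([-56.5, -48.1]), array([-46.7, -47.9]), array([-46.2, -61.7])]
```

View pics/w4z.png

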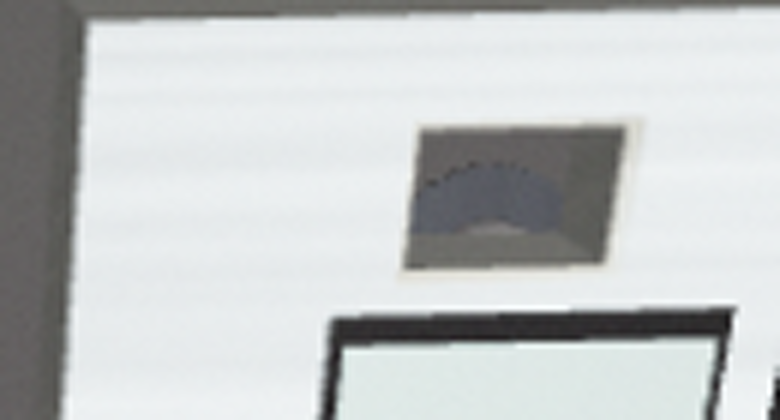

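```bash
python3 -m pendant '{"claw":[-1,-1,-1,-1,-1,-1,-1,-1],"translation":[[-15.9,1.4,0],[0,0,-4],[0.5,5.5,0],[0.5,5.5,0],[0.4,4,0],[0.3,4,0],[0.3,4,0],[0,0,0]],"delta_rot":[[0,0,0],[0,0,0],[0,0,0],[0,0,0],[0,0,0],[0,0,0],[0,0,0],[0,0,0]]}'
python3 look.py 5; cat >> h.py <<'E'
def both(tag,dz=0):
    c=snap('wrist','w%s.png'%tag)
E
python3 - <<'E'
from h import *
both('5'); print(seat(bot.get_state()['ee_pos'])*1e3)
c=dict(np.load('pics/s5.png.npz')); E,co=meas_scene(c,[(256,162),(513,153),(523,284),(250,297)],farz=.053,verbose=0)
print('scene ctr seat mm',seat(co.mean(0))*1e3, [np.round(seat(p)*1e3,1) for p in co],[E[k][2]+5 for k in E])
E
```

```text
time: 7.0
ee_pos: [0.527, -0.0484, 0.1229]
tcp_rot: [2.314, 2.125, 0.0]
wrist_force: [-0.1, -0.6, -0.5]
width: -0.0003
7.0 [ 0.52701911 -0.04835892  0.12289302] [2.31370807e+00 2.12512154e+00 7.83420374e-05] [-0.11436898 -0.62417227 -0.51498678]
[-26.88254047 -96.43373354]
platNL [0.4611517  0.21345428]
corners [[0.493, -0.0335], [0.5032, 0.1253], [0.6119, 0.1181], [0.6016, -0.0425]]
scene ctr seat mm [-9.3707594  -3.79863882] [array([-62. , -84.1]), array([-65.7,  75. ]), array([43.2, 77.4]), array([ 47. , -83.6])] [np.float64(89.85535677914181), np.float64(0.06492435908272753), np.float64(91.33315363204292), np.float64(1.2472327071782692), np.float64(-88.65395051113472), np.float64(180.25568829416903)]
```

View pics/s5z.png

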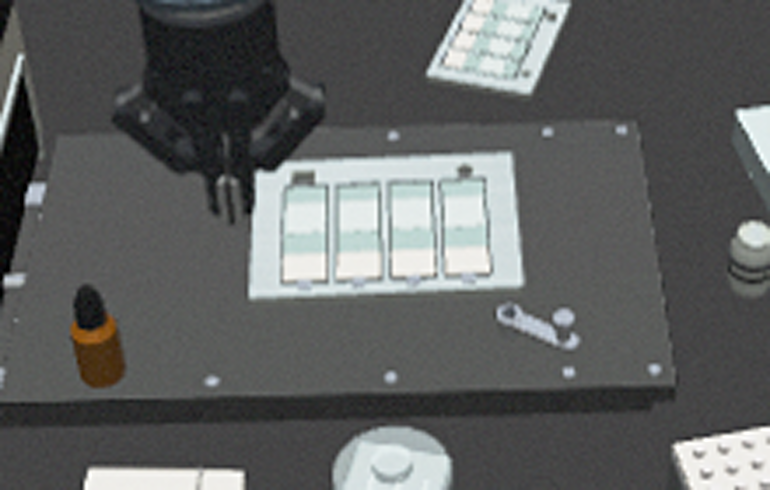

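View pics/w5.png

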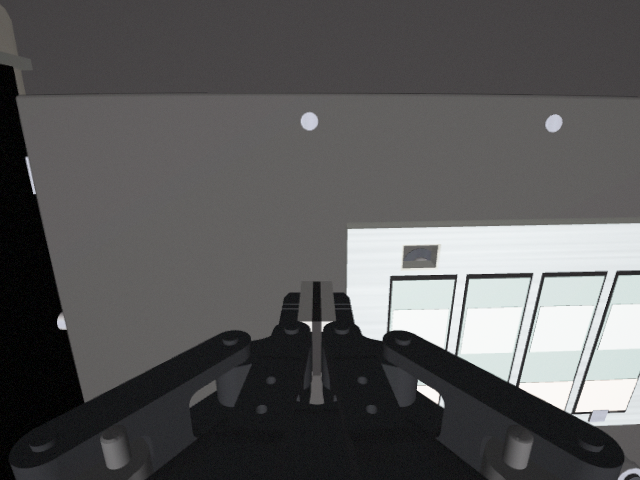

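```bash
python3 -m pendant '{"claw":[-1,-1,-1,-1,-1,-1,-1,-1],"translation":[[0.1,2,0],[0.1,1,0],[0.1,1,0],[0.1,1,0],[0.1,1,0],[0.1,1,0],[0,0,0],[0,0,0]],"delta_rot":[[0,0,0],[0,0,0],[0,0,0],[0,0,0],[0,0,0],[0,0,0],[0,0,0],[0,0,0]]}'
python3 look.py 6
cat > ms.py <<'E'
import sys
from h import *
tag=sys.argv[1]; zc=eval(sys.argv[2]); nz=float(sys.argv[3]) if len(sys.argv)>3 else .063
both(tag); print('T',seat(bot.get_state()['ee_pos'])*1e3)
c=dict(np.load('pics/s%s.png.npz'%tag)); E,co=meas_scene(c,zc,nearz=nz,farz=.053,verbose=0)
print('scene ctr seat mm',np.round(seat(co.mean(0))*1e3,1), [np.round(seat(p)*1e3,1).tolist() for p in co],[round(float(E[k][2]+5),2) for k in E])
E
python3 ms.py 6 '[(258,162),(515,153),(525,284),(252,297)]'
```

```text
time: 7.95
ee_pos: [0.5275, -0.0418, 0.1229]
tcp_rot: [-2.314, -2.125, -0.0]
wrist_force: [0.2, -1.1, -0.4]
width: -0.0003
7.95 [ 0.52751215 -0.04181524  0.12288514] [-2.31419865e+00 -2.12463008e+00 -6.73770336e-05] [ 0.15001468 -1.13328672 -0.41166164]
T [-26.88005001 -89.34000678]
platNL [0.46252038 0.2135369 ]
corners [[0.4938, -0.0269], [0.5074, 0.1318], [0.6152, 0.1229], [0.6022, -0.0373]]
scene ctr seat mm [-7.7  2.2] [[-61.8, -77.4], [-62.0, 81.9], [46.1, 82.4], [47.1, -78.3]] [89.76, -0.04, 90.09, 0.25, -89.64, 179.52]
```

View pics/w6.png

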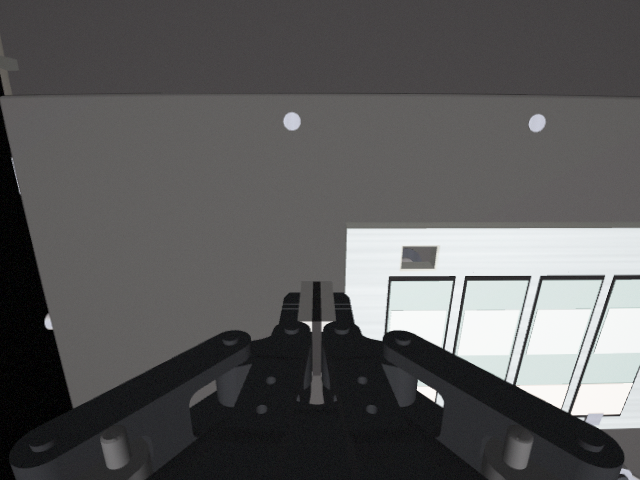

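```bash
python3 - <<'E'
from h import *
c=dict(np.load('pics/w6.png.npz'))
p=proj(c,[*world(-.042,-.050),.051]);print(p)
x0,y0=380,230
im=cv2.resize(c['color'][y0:y0+60,x0:x0+90],None,fx=8,fy=8,interpolation=cv2.INTER_CUBIC)
q=((p-[x0,y0])*8+4).astype(int);cv2.drawMarker(im,tuple(int(a) for a in q),(0,0,255),0,20,1);cv2.imwrite('pics/w6z.png',im)
s=dict(np.load('pics/s6.png.npz'))
for n,y in(('L',.05),('R',-.05)):print(n,proj(s,[*world(-.042,y),.051]))
E
```

```text
[405.37366657 268.97933969]
L [314.72935318 254.58170019]
R [268.56888097 255.74867534]
```

View pics/w6z.png

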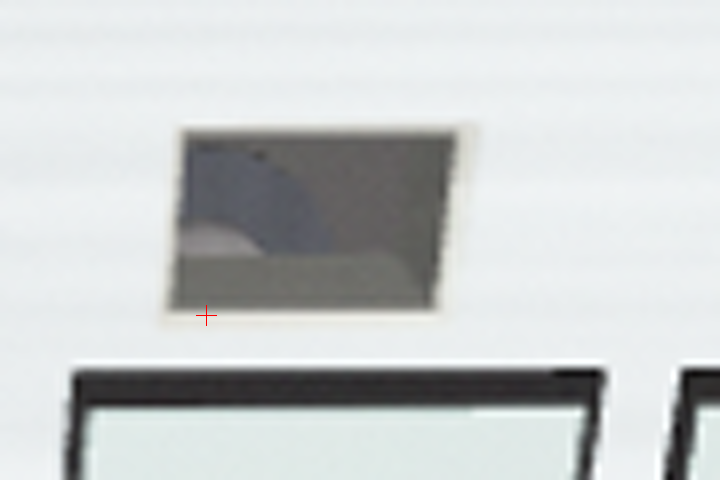

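```bash
python3 -m pendant '{"claw":[-1,-1,-1,-1,-1,-1,-1,-1],"translation":[[-0.5,-6,0],[0,0,45],[7.3,40,0],[7.3,40,0],[7.3,40,0],[7.3,40,0],[7.3,40,0],[0,0,-20]],"delta_rot":[[0,0,0],[0,0,0],[0,0,0],[0,0,0],[0,0,0],[0,0,0],[0,0,0],[0,0,0]]}'
python3 -c "
from h import *
s=bot.get_state();print(seat(s['ee_pos'])*1e3)"
```

```text
time: 8.9
ee_pos: [0.5655, 0.1562, 0.1496]
tcp_rot: [2.309, 2.127, 0.008]
wrist_force: [0.1, -0.0, -0.4]
width: 0.0
[ -6.29423167 111.26043099]
```

```bash
python3 -m pendant '{"claw":[-1,-1,-1,-1,-1,-1,-1,-1],"translation":[[0,0,-25],[0,0,-2],[-0.3,-4,0],[-0.3,-3,0],[-0.2,-2,0],[-0.2,-2,0],[0,0,0],[0,0,0]],"delta_rot":[[0,0,0],[0,0,0],[0,0,0],[0,0,0],[0,0,0],[0,0,0],[0,0,0],[0,0,0]]}'
python3 look.py 7;python3 ms.py 7 '[(258,162),(515,153),(525,284),(252,297)]' .061
```

```text
time: 9.7
ee_pos: [0.5626, 0.141, 0.1211]
tcp_rot: [2.314, 2.124, 0.0]
wrist_force: [-0.7, 0.9, 0.3]
width: 0.0003
9.7 [0.56259572 0.14103099 0.12114789] [2.31434222e+00 2.12417739e+00 4.47187061e-04] [-0.67559449  0.91885154  0.26281366]
T [-7.97697322 96.08469111]
platNL [0.45986143 0.21373171]
corners [[0.4907, -0.0279], [0.5049, 0.1321], [0.6151, 0.1228], [0.6022, -0.0371]]
scene ctr seat mm [-9.1  1.9] [[-64.8, -78.6], [-64.6, 82.0], [46.0, 82.3], [47.1, -78.1]] [90.18, -0.03, 89.96, 0.18, -89.6, 180.27]
```

View pics/w7.png

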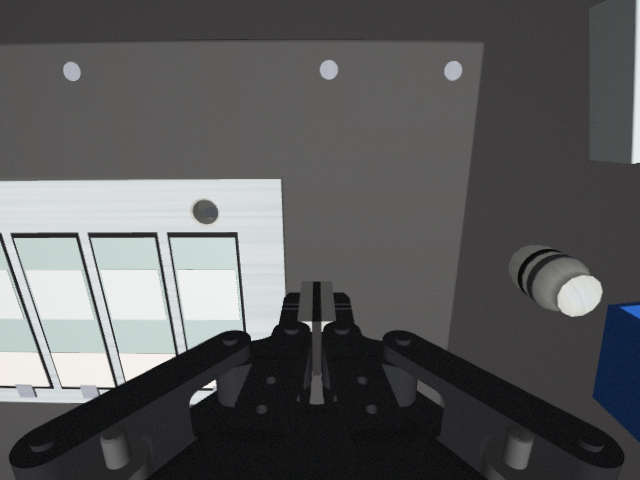

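```bash
python3 -m pendant '{"claw":[-1,-1,-1,-1,-1,-1,-1,-1],"translation":[[-0.2,-2,0],[-0.1,-0.8,0],[-0.1,-0.8,0],[-0.1,-0.7,0],[0,0,0],[0,0,0],[0,0,0],[0,0,0]],"delta_rot":[[0,0,0],[0,0,0],[0,0,0],[0,0,0],[0,0,0],[0,0,0],[0,0,0],[0,0,0]]}'
python3 look.py 8;python3 ms.py 8 '[(258,162),(512,153),(522,284),(252,297)]' .061; python3 - <<'E'
from h import *
c=dict(np.load('pics/w8.png.npz'));
cv2.imwrite('pics/w8z.png',cv2.resize(c['color'][170:270,150:300],None,fx=5,fy=5,interpolation=cv2.INTER_CUBIC))
E
```

```text
time: 10.65
ee_pos: [0.562, 0.1368, 0.1209]
tcp_rot: [2.314, 2.125, -0.0]
wrist_force: [-0.0, -0.2, -0.2]
width: -0.0001
10.65 [0.56200112 0.13679274 0.12085614] [ 2.31427759e+00  2.12453902e+00 -1.33887910e-04] [-0.02110105 -0.19379492 -0.18344613]
T [-8.08726398 91.64208231]
platNL [0.46063201 0.21316451]
corners [[0.4905, -0.0314], [0.5051, 0.128], [0.6151, 0.1194], [0.6018, -0.0405]]
scene ctr seat mm [-8.9 -1.7] [[-64.7, -82.1], [-64.1, 77.9], [46.3, 78.9], [47.0, -81.5]] [90.07, 0.14, 89.79, 0.51, -89.75, 180.32]
```

View pics/w8z.png

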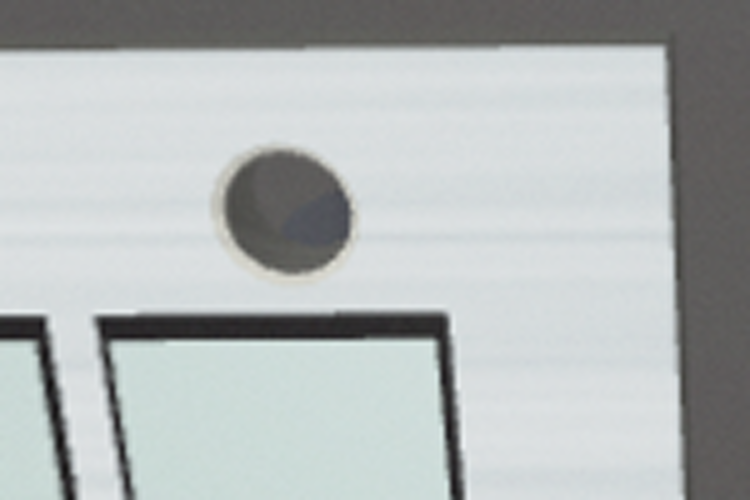

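```bash
python3 -m pendant '{"claw":[-1,-1,1,1,1,1,1,1],"translation":[[0.5,6,0],[0,0,45],[-23.7,-22.4,0],[-23.7,-22.4,0],[-23.7,-22.4,0],[-23.9,-22.4,0],[0,0,-30],[0,0,-25]],"delta_rot":[[0,0,0],[0,0,0],[0,0,0],[0,0,0],[0,0,0],[0,0,0],[0,0,0],[0,0,0]]}'
python3 -c "
from h import *
s=bot.get_state();print(seat(s['ee_pos'])*1e3)"
```

```text
time: 11.6
ee_pos: [0.4674, 0.0529, 0.1107]
tcp_rot: [2.315, 2.122, 0.002]
wrist_force: [0.9, -0.4, -0.3]
width: 0.0845
[-95.01266555  -0.20404607]
```

```bash
python3 -m pendant '{"claw":[1,1,1,1,1,1,1,1],"translation":[[6,-0.5,0],[5,-0.4,0],[4,-0.4,0],[3,-0.3,0],[2,-0.2,0],[2,-0.2,0],[1,-0.1,0],[0,0,0]],"delta_rot":[[0,0,0],[0,0,0],[0,0,0],[0,0,0],[0,0,0],[0,0,0],[0,0,0],[0,0,0]]}'
python3 look.py 9;python3 ms.py 9 '[(255,169),(510,160),(521,289),(250,302)]' .059
```

```text
time: 12.4
ee_pos: [0.4904, 0.0511, 0.111]
tcp_rot: [-2.314, -2.124, 0.0]
wrist_force: [-2.9, 0.3, 2.6]
width: 0.0852
12.4 [0.49041319 0.05110641 0.11096121] [-2.31424806e+00 -2.12445636e+00  2.05649394e-04] [-2.93851254  0.29532719  2.64676106]
T [-7.19741525e+01  6.41707553e-02]
platNL [0.45900481 0.21364371]
corners [[0.4913, -0.032], [0.5062, 0.1278], [0.6178, 0.1187], [0.6046, -0.0411]]
scene ctr seat mm [-7.  -2.1] [[-63.8, -82.7], [-63.0, 77.8], [49.1, 78.4], [49.8, -81.9]] [90.33, 0.06, 89.69, 0.3, -89.73, 180.4]
```

View pics/s9z.png

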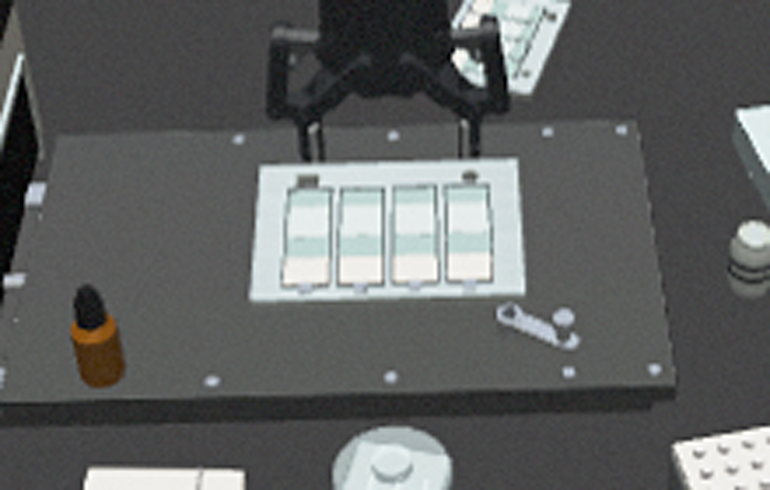

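```bash
python3 -m pendant '{"claw":[1,1,1,1,1,1,1,1],"translation":[[1,-0.1,0],[1,-0.1,0],[1,-0.1,0],[0.8,0,0],[0.6,-0.1,0],[0,0,0],[0,0,0],[0,0,0]],"delta_rot":[[0,0,0],[0,0,0],[0,0,0],[0,0,0],[0,0,0],[0,0,0],[0,0,0],[0,0,0]]}'
python3 look.py 10;python3 ms.py 10 '[(256,171),(511,163),(522,293),(250,306)]' .053
```

```text
time: 13.35
ee_pos: [0.495, 0.0507, 0.1109]
tcp_rot: [2.314, 2.124, 0.0]
wrist_force: [0.4, -0.1, -0.0]
width: 0.085
13.35 [0.49496766 0.05071925 0.11091085] [2.31416990e+00 2.12445255e+00 2.00614554e-04] [ 0.35778545 -0.06166152 -0.03023047]
T [-6.74603429e+01  4.26933053e-02]
platNL [0.46087334 0.21345092]
corners [[0.4973, -0.0313], [0.5122, 0.128], [0.6233, 0.1186], [0.6093, -0.0414]]
scene ctr seat mm [-1.4 -1.5] [[-57.9, -81.5], [-56.9, 78.5], [54.5, 78.9], [54.5, -81.8]] [89.98, 0.04, 89.65, 0.19, -89.99, 179.85]
```

View pics/s10z.png

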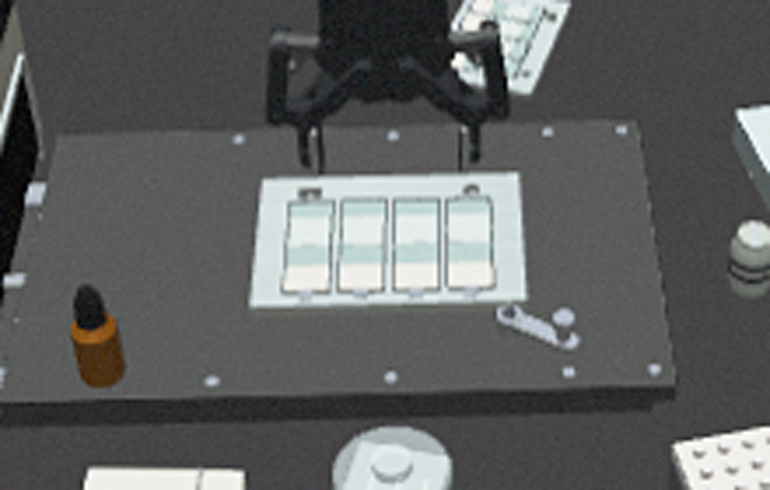

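```bash
python3 -m pendant '{"claw":[1,1,1,1,1,1,1,1],"translation":[[-10,1,0],[0,0,35],[0,0,40],[0,0,45],[15,0,0],[25,0,0],[15,0,0],[0,0,0]],"delta_rot":[[0,0,0],[0,0,0],[0,0,0],[0,0,0],[0,0,0],[0,0,0],[0,0,0],[0,0,0]]}'
python3 look.py 11;python3 ms.py 11 '[(259,178),(519,173),(526,298),(250,307)]' .053
python3 - <<'E'
from h import *
c=dict(np.load('pics/w11.png.npz'))
print(seat(bot.get_state()['ee_pos'])*1e3)
for k in ['carrier','hole_left','hole_right','clip_stud','clip_pivot']:
    print(k,[(round(d['p'],2),np.round(d['location'],4).tolist()) for d in bot.spot_point(k,'wrist')][:3])
E
```

```text
time: 14.3
ee_pos: [0.5408, 0.0517, 0.2308]
tcp_rot: [2.314, 2.124, 0.001]
wrist_force: [0.1, 0.4, 0.1]
width: 0.0855
14.3 [0.54079365 0.05173353 0.23075365] [2.31384006e+00 2.12403655e+00 1.11017945e-03] [0.06905911 0.44985436 0.09783875]
T [-24.00403335   4.93217063]
platNL [0.46195649 0.21313481]
corners [[0.4971, -0.0314], [0.5123, 0.129], [0.6228, 0.1181], [0.6094, -0.0415]]
scene ctr seat mm [-1.6 -1.4] [[-58.1, -81.6], [-56.9, 79.6], [54.1, 78.3], [54.6, -81.8]] [89.87, 0.09, 89.57, -0.66, -89.82, 179.89]
[-24.00403335   4.93217063]
carrier [(0.55, [0.5605, 0.0447, 0.0522])]
hole_left [(0.2, [0.5732, 0.2647, 0.0014])]
hole_right [(0.91, [0.5165, -0.0017, 0.0441])]
clip_stud [(0.64, [0.6605, 0.1355, 0.0757])]
clip_pivot [(0.62, [0.6353, 0.1071, 0.0561])]
```

View pics/w11.png

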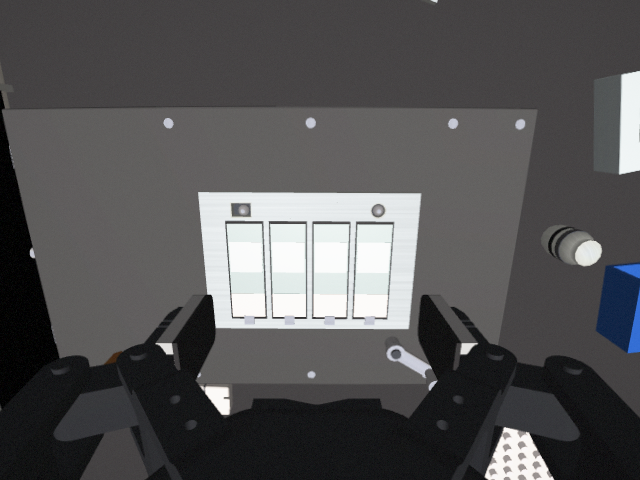

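View pics/s11z.png

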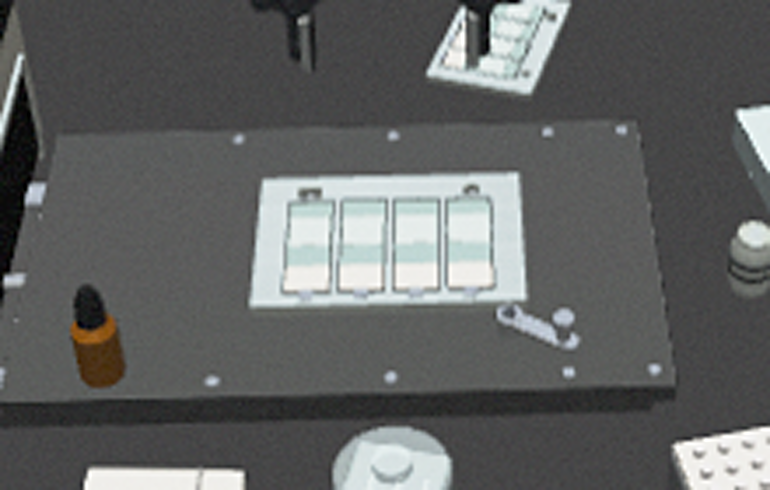

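```bash
python3 - <<'E'
from h import *
c=dict(np.load('pics/w11.png.npz'))
E={}
for k,a in dict(near=((536,109),(100,108),.045,.045),left=((536,109),(510,280),.045,.045),
  cn=((198,192),(421,193),.053,.053),cl=((421,193),(409,328),.053,.053),cf=((409,328),(230,328),.053,.053),cr=((205,310),(198,192),.053,.053)).items():
    pts,g,s=edge(c,*a);E[k]=line(pts);print(k,[np.round(seat(p)*1e3,1).tolist() for p in pts],g,round(float(s),2),round(float(E[k][2]+5),2))
co=[seat(isect(E[a],E[b]))*1e3 for a,b in [('cr','cn'),('cn','cl'),('cl','cf'),('cf','cr')]];print(np.round(co,1),np.mean(co,0))
# depth plane
def plane(mask):
    v,u=np.nonzero(mask);P=np.array([unproj(c,a,b) for a,b in zip(u,v)]);A=np.c_[(P[:,:2]-O),np.ones(len(P))]
    s,_,_,_=np.linalg.lstsq(A,P[:,2],rcond=None);return s,np.std(A@s-P[:,2])
m=np.zeros((480,640),bool);m[200:325:4,212:405:5]=1
print('carrier',plane(m))
m=np.zeros((480,640),bool);m[130:190:4,100:500:8]=1;m[200:330:4,440:480:5]=1;m[200:300:5,80:180:6]=1
print('plat',plane(m))
cv2.imwrite('pics/w11z.png',cv2.resize(c['color'][185:235,190:430],None,fx=3.3,fy=3.3,interpolation=cv2.INTER_CUBIC))
E
```

```text
near [[-114.4, 128.1], [-114.7, -115.6]] 59 0.51 -90.06
left [[-102.6, 160.2], [0.7, 159.9]] 54 0.22 -0.16
cn [[-56.4, -63.8], [-56.0, 64.3]] 60 0.27 89.81
cl [[-45.9, 80.2], [41.6, 79.9]] 57 0.25 -0.17
cf [[54.5, 65.8], [54.7, -49.9]] 51 0.0 -89.9
cr [[27.5, -80.5], [-47.6, -80.3]] 54 0.22 179.82
[[-56.4 -80.3]
 [-55.9  80.2]
 [ 54.5  79.9]
 [ 54.8 -80.6]] [-0.77955172 -0.20754911]
carrier (array([-0.09112621, -0.0006852 ,  0.05473585]), np.float64(0.01636761940585439))
plat (array([0.01460783, 0.0316568 , 0.05218433]), np.float64(0.030621655196905982))
```

View pics/w11z.png

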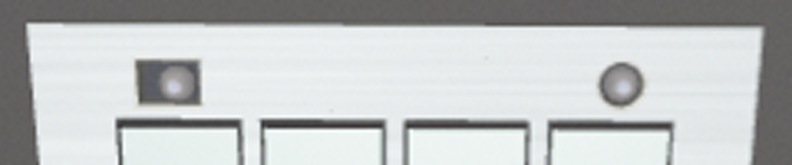

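```bash
python3 - <<'E'
from h import *
c=dict(np.load('pics/w11.png.npz'))
def zm(u0,u1,v0,v1):
    P=np.array([unproj(c,u,v) for u in range(u0,u1,2) for v in range(v0,v1,2) if c['range_z'][v,u]>0]);return np.round(np.median(P,0),4),len(P)
for n,b in dict(nr=(206,228,198,220),nl=(395,415,198,215),near=(260,360,197,217),far=(260,330,322,327),fl=(396,408,290,322),fr=(212,224,290,310),platnear=(200,420,140,180),plR=(100,180,220,290),plL=(440,500,200,280)).items(): print(n,zm(*b))
d=bot.spot_point('clip_stud','top');c2=bot.camera('top')
cv2.imwrite('pics/w11c.png',cv2.resize(c['color'][320:400,370:450],None,fx=7,fy=7,interpolation=cv2.INTER_CUBIC))
E
```

```text
nr (array([ 0.5119, -0.0189,  0.0531]), 121)
nl (array([0.5221, 0.1174, 0.0531]), 90)
near (array([0.5161, 0.0487, 0.0533]), 500)
far (array([0.6108, 0.028 , 0.0532]), 104)
fl (array([0.6016, 0.1139, 0.0533]), 96)
fr (array([ 0.582 , -0.0294,  0.0533]), 59)
platnear (array([0.4835, 0.0516, 0.0453]), 2186)
plR (array([ 0.5442, -0.0878,  0.0452]), 1391)
plL (array([0.554 , 0.1692, 0.0453]), 1195)
```

View pics/w11c.png

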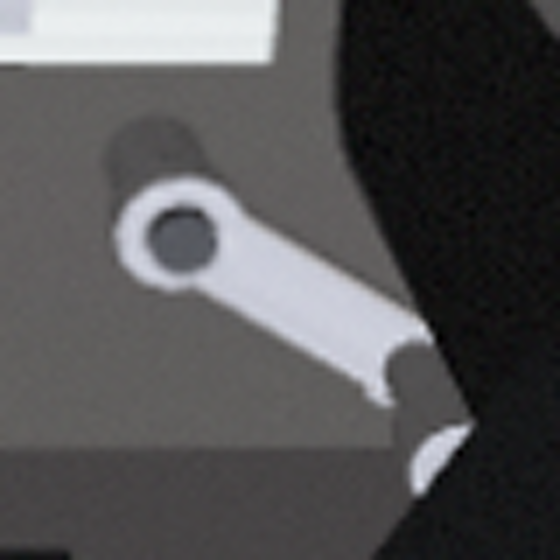

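```bash
python3 -m pendant '{"claw":[-1,-1,-1,-1,-1,-1,-1,-1],"translation":[[38,20,0],[38,20,-8],[38,20,-8],[38,20,-8],[0,0,-25],[0,0,-25],[0,0,0],[0,0,0]],"delta_rot":[[0,0,0],[0,0,0],[0,0,0],[0,0,0],[0,0,0],[0,0,0],[0,0,0],[0,0,0]]}'
python3 look.py 12; python3 - <<'E'
from h import *
both('12');print(seat(bot.get_state()['ee_pos'])*1e3)
E
```

```text
time: 15.6
ee_pos: [0.6918, 0.1317, 0.1571]
tcp_rot: [-2.314, -2.124, 0.001]
wrist_force: [1.2, -0.1, 0.7]
width: -0.0001
15.6 [0.69176424 0.13166163 0.15713455] [-2.31404159e+00 -2.12415141e+00  8.90987686e-04] [ 1.2074633  -0.14145346  0.68867092]
[122.3632841   97.87513098]
```

View pics/w12.png

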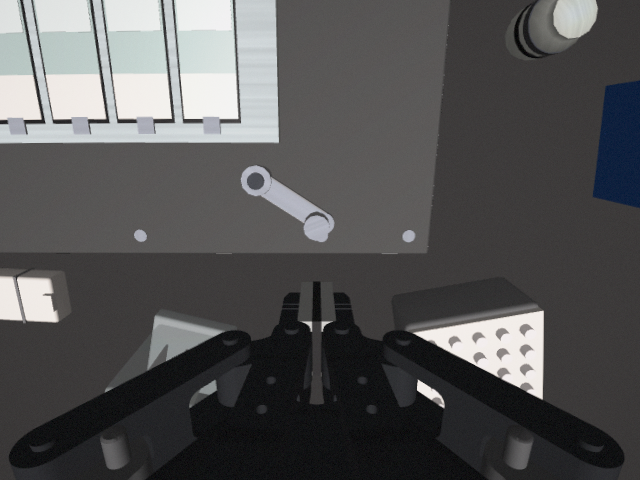

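View pics/s12z.png

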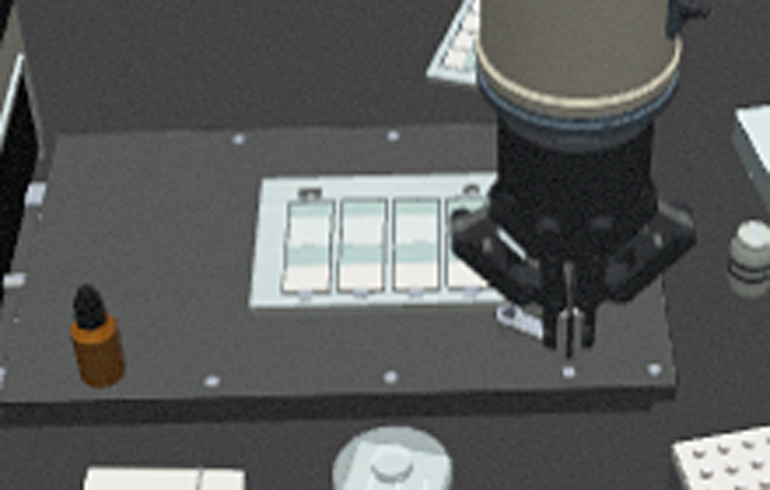

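```bash
python3 -m pendant '{"claw":[-1,-1,-1,-1,-1,-1,-1,-1],"translation":[[0,0,-10],[0,0,-8],[-6,0.5,0],[-5,0.4,0],[-4,0.4,0],[-4,0.4,0],[-4,0.4,0],[0,0,0]],"delta_rot":[[0,0,0],[0,0,0],[0,0,0],[0,0,0],[0,0,0],[0,0,0],[0,0,0],[0,0,0]]}'
python3 - <<'E'
from h import *
both('13');print(seat(bot.get_state()['ee_pos'])*1e3,bot.get_state()['ee_pos'])
E
```

```text
time: 16.55
ee_pos: [0.6683, 0.1339, 0.1391]
tcp_rot: [-2.314, -2.125, 0.0]
wrist_force: [-0.1, 0.5, 1.3]
width: 0.0004
[98.33332105 97.97339648] [0.66859808 0.13383026 0.13901624]
```

View pics/w13.png

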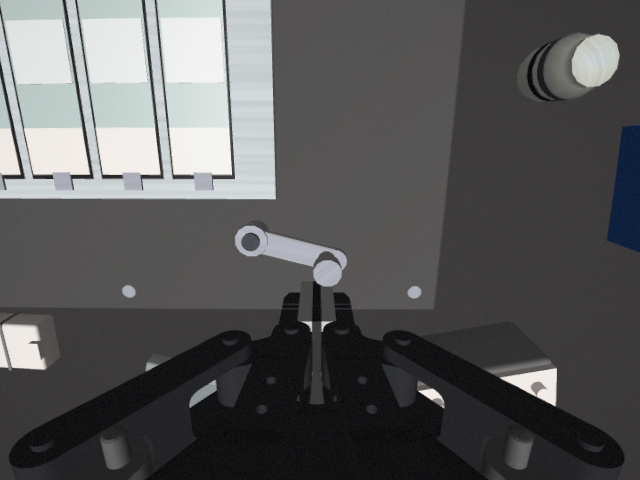

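```bash
python3 -m pendant '{"claw":[-1,-1,-1,-1,-1,-1,-1,-1],"translation":[[-5,0.4,0],[-5,0.4,0],[-5,0.2,0],[-5,0,0],[-5,-0.3,0],[-5,-0.4,0],[-4,-0.3,0],[0,0,0]],"delta_rot":[[0,0,0],[0,0,0],[0,0,0],[0,0,0],[0,0,0],[0,0,0],[0,0,0],[0,0,0]]}'
python3 look.py 14;python3 - <<'E'
from h import *
both('14');print(seat(bot.get_state()['ee_pos'])*1e3,bot.get_state()['ee_pos'])
E
```

```text
time: 17.4
ee_pos: [0.6344, 0.1337, 0.1389]
tcp_rot: [-2.314, -2.124, 0.001]
wrist_force: [0.3, 1.2, 0.3]
width: -0.0
17.4 [0.63437208 0.13371524 0.13892143] [-2.31415468e+00 -2.12431710e+00  5.71970462e-04] [0.30912218 1.15597052 0.29085179]
[64.75417227 95.07665614] [0.63489424 0.13387116 0.13886172]
```

View pics/w14.png

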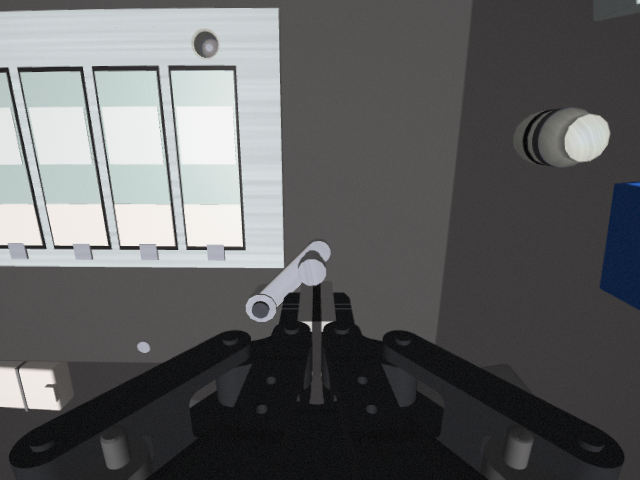

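View pics/s14z.png

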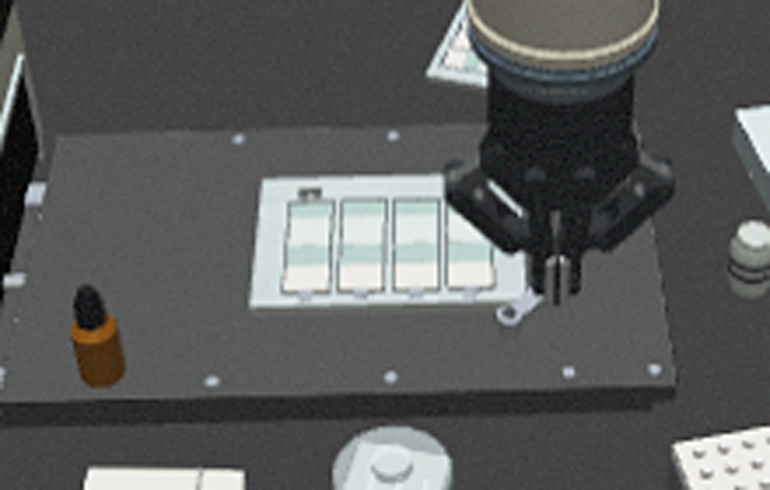

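```bash
python3 -m pendant '{"claw":[-1,-1,-1,-1,-1,-1,-1,-1],"translation":[[6,-0.5,0],[0,0,35],[-13.2,15.7,0],[-13.2,15.7,0],[0,0,-20],[0,0,-15],[0,0,0],[0,0,0]],"delta_rot":[[0,0,0],[0,0,0],[0,0,0],[0,0,0],[0,0,0],[0,0,0],[0,0,0],[0,0,0]]}'
python3 look.py 15;python3 - <<'E'
from h import *
both('15');print(seat(bot.get_state()['ee_pos'])*1e3,bot.get_state()['ee_pos'])
E
```

```text
time: 18.35
ee_pos: [0.6143, 0.1647, 0.1383]
tcp_rot: [-2.314, -2.124, 0.002]
wrist_force: [-0.1, -0.1, 1.3]
width: 0.0002
18.35 [0.61426662 0.16474542 0.1382804 ] [-2.31376031e+00 -2.12399376e+00  1.87561733e-03] [-0.05915027 -0.0755424   1.28692873]
[ 42.13906208 123.99030911] [0.61488518 0.16464583 0.13937392]
```

View pics/w15.png

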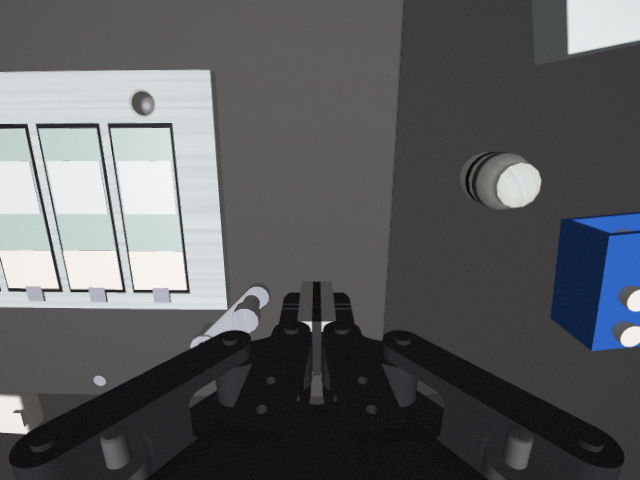

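```bash
python3 -m pendant '{"claw":[-1,-1,-1,-1,-1,-1,-1,-1],"translation":[[-0.6,-6,0],[-0.5,-5,0],[-0.4,-4,0],[-0.4,-4,0],[-0.4,-4,0],[-0.4,-4,0],[-0.4,-4,0],[0,0,0]],"delta_rot":[[0,0,0],[0,0,0],[0,0,0],[0,0,0],[0,0,0],[0,0,0],[0,0,0],[0,0,0]]}'
python3 look.py 16;python3 - <<'E'
from h import *
both('16');print(seat(bot.get_state()['ee_pos'])*1e3,bot.get_state()['ee_pos'])
E
```

```text
time: 19.3
ee_pos: [0.6115, 0.1331, 0.1389]
tcp_rot: [2.315, 2.124, -0.0]
wrist_force: [0.8, -0.1, 1.0]
width: -0.0001
19.3 [0.61146641 0.1330864  0.13888944] [ 2.31461170e+00  2.12387636e+00 -1.09854499e-04] [ 0.82380687 -0.11597089  0.9822535 ]
[41.49194645 92.83391107] [0.61152507 0.13366439 0.13887631]
```

View pics/w16.png

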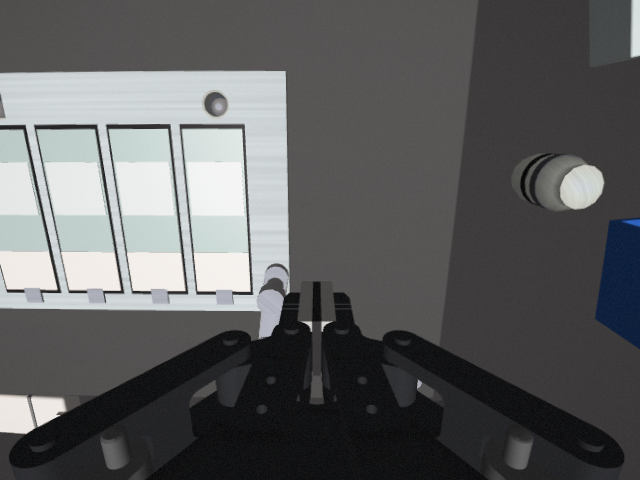

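```bash
python3 -m pendant '{"claw":[-1,-1,-1,-1,-1,-1,-1,-1],"translation":[[-0.2,-2,0],[-0.1,-1.5,0],[-0.1,-1,0],[-0.1,-1,0],[0,-0.5,0],[0,0,0],[0,0,0],[0,0,0]],"delta_rot":[[0,0,0],[0,0,0],[0,0,0],[0,0,0],[0,0,0],[0,0,0],[0,0,0],[0,0,0]]}'
python3 - <<'E'
from h import *
both('17');print(seat(bot.get_state()['ee_pos'])*1e3,bot.get_state()['ee_pos'])
E
```

```text
time: 20.25
ee_pos: [0.6109, 0.1278, 0.1389]
tcp_rot: [-2.314, -2.125, 0.0]
wrist_force: [-1.7, 2.5, 0.1]
width: -0.0002
[41.33088716 86.92525625] [0.61084965 0.12779226 0.13885587]
```

View pics/w17.png

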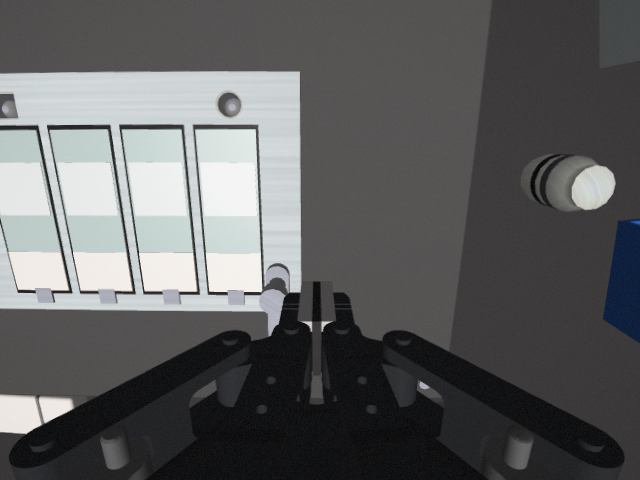

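```bash
python3 -m pendant '{"claw":[-1,-1,-1,-1,-1,-1,-1,-1],"translation":[[0,-0.5,0],[0,-0.5,0],[0,-0.5,0],[0,0,0],[0,0,0],[0.8,8,0],[0,0,30],[0,0,0]],"delta_rot":[[0,0,0],[0,0,0],[0,0,0],[0,0,0],[0,0,0],[0,0,0],[0,0,0],[0,0,0]]}'
python3 -m pendant '{"claw":[-1,-1,-1,-1,-1,-1,-1,-1],"translation":[[0,0,40],[-10,0,40],[-20,-20,10],[-25,-30,0],[-25,-20,0],[0,0,0],[0,0,0],[0,0,0]],"delta_rot":[[0,0,0],[0,0,0],[0,0,0],[0,0,0],[0,0,0],[0,0,0],[0,0,0],[0,0,0]]}'
python3 look.py 18;python3 - <<'E'
from h import *
both('18');print(seat(bot.get_state()['ee_pos'])*1e3,bot.get_state()['ee_pos'])
for cam in('wrist','scene','top'):
  for k in ['clip_stud','clip_pivot','carrier']:
    print(cam,k,[(round(d['p'],2),np.round(seat(d['location'])*1e3,1).tolist()) for d in bot.spot_point(k,cam)][:2])
E
```

```text
time: 21.1
ee_pos: [0.6133, 0.1347, 0.1718]
tcp_rot: [2.312, 2.123, 0.006]
wrist_force: [1.3, -0.1, 1.1]
width: -0.0001
time: 21.9
ee_pos: [0.5325, 0.0645, 0.2589]
tcp_rot: [2.314, 2.124, 0.001]
wrist_force: [0.3, 0.2, 0.9]
width: -0.0005
21.9 [0.53246497 0.06454112 0.25890566] [2.31368211e+00 2.12434298e+00 8.74670686e-04] [0.27580715 0.23845343 0.85092513]
[-31.46336295  17.21737274] [0.53225696 0.06469407 0.25869463]
wrist clip_stud [(0.7, [40.6, 68.6])]
wrist clip_pivot [(0.83, [69.7, 70.0]), (0.19, [-36.5, -52.0])]
wrist carrier [(0.73, [-2.3, 1.4]), (0.24, [94.5, -158.7])]
scene clip_stud [(0.71, [34.9, 66.7])]
scene clip_pivot [(0.55, [75.1, 68.8])]
scene carrier [(0.89, [-253.7, 80.9]), (0.83, [-0.3, -1.9])]
top clip_stud []
top clip_pivot []
top carrier [(0.8, [-282.1, -337.7]), (0.75, [-3.4, 0.5])]
```

View pics/w18.png

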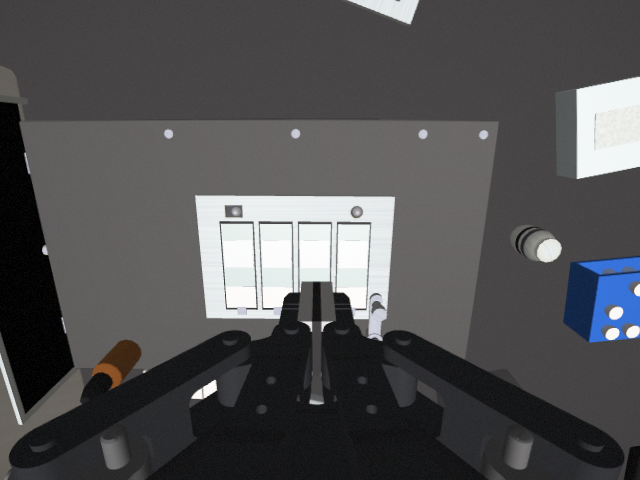

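View pics/s18z.png

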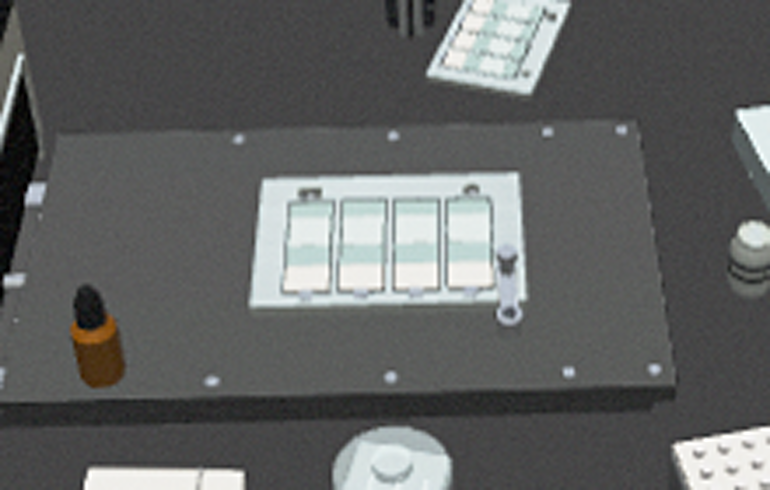

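```bash
python3 - <<'E'
from h import *
c=dict(np.load('pics/s18.png.npz'));f=lambda p:(180+(p[0]+.5)/3.5-.5,200+(p[1]+.5)/3.5-.5)
st=seat(unproj(c,*f((507,250)),.0765));pv=seat(unproj(c,*f((510,314)),.0625));d=(st-pv)*1e3;print(st,pv,d,np.arctan2(-d[0],d[1]))
c=dict(np.load('pics/w18.png.npz'))
def zm(u0,u1,v0,v1):
    P=np.array([unproj(c,u,v) for u in range(u0,u1,2) for v in range(v0,v1,2) if c['range_z'][v,u]>0]);return np.round(np.median(P,0),4)
for b in [(203,217,205,215),(375,392,200,215),(212,222,300,315),(260,340,199,215)]:print(zm(*b))
E={}
for k,a in dict(near=((497,122),(100,122),.045,.045),left=((497,122),(475,300),.045,.045),cn=((196,196),(394,196),.053,.053),cl=((394,196),(389,280),.053,.053),cr=((206,317),(196,196),.053,.053)).items():
    pts,g,s=edge(c,*a);E[k]=line(pts);print(k,[np.round(seat(p)*1e3,1).tolist() for p in pts],g,round(float(s),2),round(float(E[k][2]+5),2))
E
```

```text
[0.03610701 0.06799725] [0.07371227 0.06820988] [-37.60525541  -0.21263034] 1.5764505385701812
[ 0.5111 -0.0204  0.0532]
[0.5214 0.1199 0.0533]
[ 0.599  -0.0294  0.0532]
[0.5149 0.0527 0.0532]
near [[-114.3, 127.4], [-114.7, -120.8]] 48 0.28 -90.1
left [[-99.9, 160.1], [22.4, 160.3]] 51 0.23 0.06
cn [[-56.2, -63.2], [-56.5, 63.8]] 50 0.0 90.12
cl [[-49.1, 80.2], [9.1, 80.0]] 58 0.21 -0.2
cr [[41.2, -80.6], [-45.6, -80.3]] 53 0.24 179.85
```

```bash
python3 -c "
from rig import bot
print(bot.get_state()['time']); print(bot.hand_in())"
```

```text
22.5
the job is handed in; nothing more can be done
None
```

The carrier is seated over both pins and the clip is swung fully in over its corner. I handed the job in at 22.5 s with the hand clear; the hand-in reports no verdict.

**Moves**
- I squared the carrier with a two-finger push on its near edge, then centred it sideways with small nudges on its short edges. The first nudge overshot by about 2 mm, so I nudged it back from the other side.
- A last two-finger push dropped it over the pins.
- I then turned the clip's stud in two pushes with the closed fingertips, first toward the robot, then to the right against its stop.

**Last checks**
- **Carrier height:** in the wrist camera's depth, its top read 53.2–53.3 mm at every spot checked. That is 8 mm above the platform, so it lies flat, and both pins showed in the holes.
- **Carrier position:** before the clip went in, the wrist camera put it at about x -0.8 mm, y -0.2 mm, within 0.2° of square. After the clip, its near edge was unchanged.
- **Clip angle:** about 1.57 rad from the scene camera.
- **Surroundings:** I noticed nothing else moved in the pictures, but I did not measure the other items one by one.

**Disagreement:** the scene camera put the carrier at about (-1.6, -1.4) mm. That differs from the wrist camera by 1–1.5 mm, which is inside the 2 mm calibration error and the 3 mm limit.

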